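# Set a thin glass beaker on the laboratory balance

### The arm

A 6-joint arm with a two-finger parallel gripper is mounted at the origin on the work surface. World frame = base frame: x ahead of the robot, y to its left, z up, the work surface at z = 0. Lengths are in m, angles in rad, forces in N, time in s.
With the tool pointing down it reaches from about 0.35 to 0.85 m from the base axis. Payload 8.1 kg.
Tool frame: the origin (TCP) lies on the centre line of the jaws, within the pads' length; the fingertips stand 11 mm ahead of it and the grasp point (between the pads) lies 8 mm behind it (tip_reach is the z of the fingertips in the tool frame, in m); z points along the fingers, y is the direction in which the jaws open and shut (so a half turn about z gives the same grasp; the last joint's range is limited). The gripper opens to 93 mm and grips with 3 to 60 N. Pads are 15 mm wide; open, the fingers measure 128 mm over their backs; the gripper's body (75 mm by 188 mm) begins 65 mm behind the grasp point.
Start: joints at [-1.391, 0.13, 1.488, -0, 1.523, -0.085], TCP at [0.157, -0.579, 0.23] pointing down, gripper open.
Joint ranges: [-2.96, 2.96], [-0.89, 2.26], [0.02, 2.5], [-1.34, 4.48], [0, 2.73], [-2.66, 2.66]. Speed limits (rad/s): [2.39, 2.39, 2.79, 3.14, 3.14, 3.14].

### API

Orientations are given as a rotation vector (axis times angle).
In Python, from plant import read_state, read_camera, camera_params, close_job, silhouettes, tip_of, tip_reach gives the robot as it stands.
- The arm moves only by the shell command python3 -m creep 'ROWS' [FORCE]. ROWS is JSON, a list of rows, each a list of 5 numbers: the shift along the tool's x, y, z in m, then the turn about the tool's z in rad, then the closure in counts, from 0 (fully open) to 255 (shut). In form: [[dx, dy, dz, twist, gripper], ...]. A call has 1 to 12 rows; each row shifts and turns the commanded pose from where the row before left it, along the tool's axes as they then stand; what a row does not reach is not made up. A row lasts 1/12 s, in which the tool goes at most 41.7 mm and 7.16 degrees, less where a joint would pass 70% of its speed; a pose out of reach is approached as far as the arm can. A call is refused whole if a number of a shift passes 0.0417 or a number of a turn 0.125, either way. A call with a gripper value outside its range is refused whole. The fingers move at their own pace and stop on an object; FORCE is the grip in N (left out, the last holds). Time passes only in rows, so rows that do not move let the fingers close. It gives the time, the measured TCP pose, the force and the opening at its end, in the units of the state.
- read_state(): the state, without advancing time (a new reading comes with each control period).
- read_camera(name): name is "side" or "top"; returns the picture (384x512x3 uint8, red, green, blue); there is no depth.
- camera_params(name): a dict with "fov_y" (degrees; the focal length in pixels is half the picture's height over the tangent of half this angle, whatever the lens; pixels are square), "cx", "cy" (the principal point, pixels), "k1" (the pictures are not rectified: a ray, as slopes to the right and down, at radius r is drawn at 1 + k1 r^2 times it, then the intrinsics apply), "position" and "rotation" of the camera in the world. Camera axes: x right, y down, z forward; pixel columns grow to the right and rows downward; lengths in m; the calibration is good to about 2 mm. A picture is of the moment at which its call begins. camera_params takes no time and is no camera call.
- close_job(): hands the job in, once; it reports no verdict.
Trained networks look in the newest picture that a camera, given by its name, has taken for a name from the list of things; names that differ only in an ending like _2 or _b are one class to them, and where a whole thing is asked for, a point or a joint stands for the part that bears it (a point fixed in the world has none). Each returns a list of dicts, best first, with "confidence" (0 to 1); they miss things now and then, are a little off and sometimes report something else, mostly with a low value. They report only what shows in the picture. A call takes as long as a camera call. They do not tell look-alikes from the thing itself.
- silhouettes(camera, query): "region" (384x512 bool, what is visible of it) and "pixel" ([column, row] in pixels, amid what is visible of it).
- tip_of(camera, query): "pixel" ([column, row] in pixels: a listed point, or the origin of a listed thing).
The state is a dict: "t": time; "q": joint angles; "dq": joint speeds; "joint_torque": joint torques, N m; "tool_pos": TCP position; "orientation": TCP orientation; "force": force on the tool from outside, world axes, zero at the start; "wrist_torque": the same for the moment, N m; "opening": finger opening in m.
Only numpy, scipy, OpenCV 4.12 (cv2) and the standard library are available. Lean on these libraries where they do the work, as an engineer would, in place of code of your own. Each camera call takes 0.05 s, during which the arm holds its last target.

### The job

Pick up the smallest of the three open glass beakers and set it down upright in the middle of the balance's pan, then let go. Its wall is thin, so grip it only lightly, and set it down gently: do not drop it onto the pan, and never press hard on the balance or its pan. Leave the other two beakers standing where they are.

Things in the scene. Friction and masses are not known exactly. Their poses are not given: they have to be found in the camera images.
- beaker_small: The beaker to be weighed: open straight-walled clear glass, 46 mm outside diameter, 50 mm high, wall 3 mm, 50 to 80 g, standing on the bench. Origin at the centre of its underside, z up along its axis. It can be gripped across its outside from above at about mid height. It breaks if it is gripped with more than about 45 N a finger (90 N, both fingers added); a grip of 20 to 30 N is plenty.
- beaker_tall: Bystander: open glass beaker of the same 46 mm diameter but 95 mm high, standing on the bench. Origin at the centre of its underside, z up.
- beaker_wide: Bystander: open glass beaker, 70 mm diameter and 72 mm high, standing on the bench. Origin at the centre of its underside, z up.
- balance: White top-pan balance, fixed to the bench, 250 mm (its x) by 200 mm (its y), housing top 51 mm above the bench, keys and display on its -x side. Origin at the centre of its underside, z up. The balance, its pan included, must never be pressed with more than 20 N.
- pan_top (a point): Centre of the top face of the balance's round steel pan (diameter 120 mm, 4 mm thick), 67 mm above the bench when unloaded, 30 mm from the balance's origin along its +x; z up. The pan sinks a little under load. A beaker let go while its underside is still more than 15 mm above it counts as dropped.
- pan (a joint): Downward travel of the pan in m: 0 unloaded, 0.006 at its overload stop. A spring carries it: 2 N of load for each mm, so the stop is reached at 12 N.
Things that resemble listed ones, but are neither listed nor needed, are in the scene too. Leave any turquoise or yellow look-alike of the beaker_small alone.

How it is judged:
By the outcome, as a careful person would: the job done as asked, in the order asked, and still so for the second after the job is handed in, with the robot touching nothing.
It also fails if it takes over 43 s, if anything falls off the work surface, if the arm or the gripper's body presses on something with over 40 N, if the wrist force passes 120 N, or if a joint passes its speed limit or range.

## Working session

There is one attempt and no reset: what is moved stays moved. The work goes in short steps, Python scripts to look and compute and a shell command to move; the robot and the scene stay as the last step left them, time stands still between calls to the robot, and variables do not carry over. Pictures are saved under pics/ and viewed, and the job is handed in when it is done.

```bash
mkdir -p pics; ls; python3 - <<'E'
from plant import *
import cv2
s=read_state(); print(s)
for c in("top","side"):
    im=read_camera(c); cv2.imwrite(f"pics/{c}0.png",im[:,:,::-1]); print(c,camera_params(c))
    for q in("beaker_small","beaker_tall","beaker_wide","balance"):
        for r in silhouettes(c,q): print(c,q,round(r["confidence"],2),r["pixel"],r["region"].sum())
    for q in("beaker_small","pan_top","balance"):
        for r in tip_of(c,q): print(c,"tip",q,round(r["confidence"],2),r["pixel"])
print(tip_reach)
E
```

```text
pics
{'t': 0.0, 'q': array([-1.39136000e+00,  1.31148783e-01,  1.48927063e+00, -2.51853634e-05,
        1.52303117e+00, -8.53843260e-02]), 'dq': array([ 1.00431938e-03,  8.27942185e-04, -5.02921495e-04, -2.69784150e-05,
        6.12622655e-04, -9.38014887e-04]), 'joint_torque': array([ 1.49714029e-03, -5.59842360e+01, -4.91759598e+01,  7.69302808e-02,
        3.55492299e-02, -1.22883707e-04]), 'tool_pos': array([ 0.1569632 , -0.57852531,  0.2285996 ]), 'orientation': array([-3.11225417e+00, -4.14521885e-01,  1.76557651e-04]), 'force': array([-0.17220647, -0.10291614,  0.35507878]), 'wrist_torque': array([-0.01407116,  0.00613955,  0.0330956 ]), 'opening': 0.09321121887760234}
top {'fov_y': 46.520590313853305, 'cx': 256.8531550999671, 'cy': 194.55018202458115, 'k1': -0.15014924287065978, 'position': array([0.38578877, 0.03138628, 1.1220611 ]), 'rotation': array([-2.12593402,  2.15397709, -0.15198912])}
top beaker_small 0.83 [278.5, 181.5] 304
top beaker_small 0.66 [288.8, 213.4] 283
top beaker_tall 0.89 [329.1, 165.2] 465
top beaker_tall 0.28 [169.0, 197.3] 1917
top beaker_wide 0.69 [
[... 276 characters left out ...]
91.4583286247652, 'k1': -0.07064726648812297, 'position': array([0.12423702, 0.70990626, 0.83128162]), 'rotation': array([-0.72448537,  2.56886432, -1.14986552])}
side beaker_small 0.86 [286.9, 209.9] 536
side beaker_small 0.72 [254.1, 202.4] 489
side beaker_small 0.65 [290.7, 241.4] 586
side beaker_tall 0.85 [264.6, 161.8] 702
side beaker_tall 0.39 [212.2, 301.7] 12080
side beaker_wide 0.72 [341.1, 164.8] 987
side balance 0.88 [211.0, 301.8] 12198
side tip beaker_small 0.92 [256.8, 210.3]
side tip beaker_small 0.87 [290.9, 219.1]
side tip beaker_small 0.73 [290.0, 246.3]
side tip beaker_small 0.28 [263.4, 175.8]
side tip pan_top 0.71 [199.6, 277.0]
side tip balance 0.79 [210.2, 305.3]
0.011
```

```bash
python3 - <<'E'
import cv2
for c in("top","side"):
    im=cv2.imread(f"pics/{c}0.png"); cv2.imwrite(f"pics/{c}0b.png",cv2.resize(im[120:320,120:420] if c=="top" else im[120:345,110:410],None,fx=2.6,fy=2.6,interpolation=cv2.INTER_CUBIC))
E
```

```text
(no output)
```

View pics/top0.png

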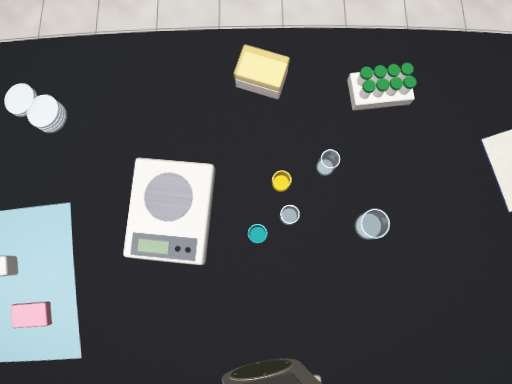

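View pics/top0b.png

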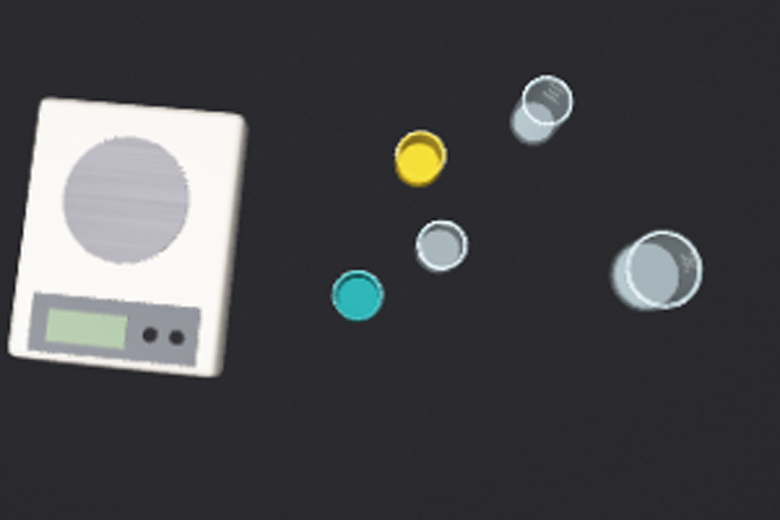

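View pics/side0b.png

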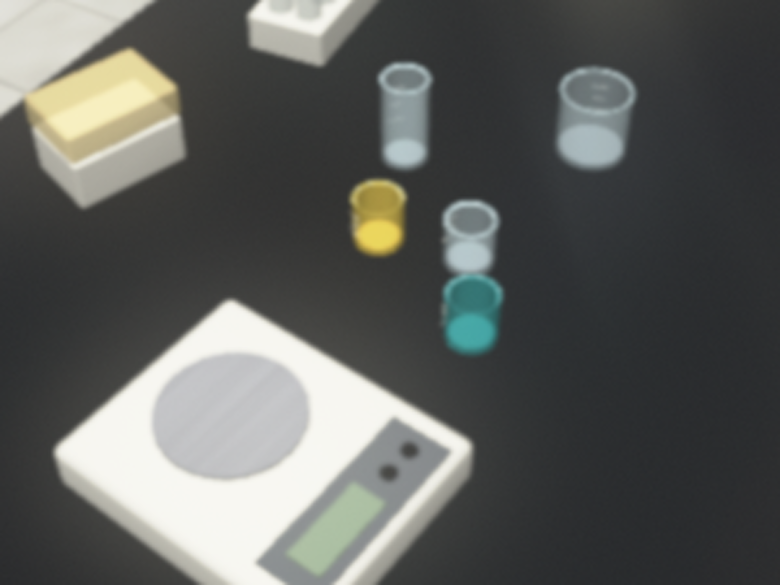

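The top picture shows the clear small beaker at about (290, 214), yellow at (281, 181), turquoise at (257, 233), tall at (329, 160), wide at (373, 224) and the pan at (168, 197). The side picture shows the clear small beaker between the yellow and turquoise ones, its base near (291, 219).

```bash
cat > h.py <<'E'
import numpy as np,cv2
from scipy.spatial.transform import Rotation as R
from plant import *
def KD(c):
    p=camera_params(c); f=192/np.tan(np.radians(p["fov_y"]/2))
    return p,np.array([[f,0,p["cx"]],[0,f,p["cy"]],[0,0,1.]]),np.array([p["k1"],0,0,0,0.])
def ray(c,px):
    p,K,D=KD(c); u=cv2.undistortPoints(np.array([[px]],float),K,D)[0,0]
    return p["position"],R.from_rotvec(p["rotation"]).apply([u[0],u[1],1])
def at(c,px,z):
    o,d=ray(c,px); return o+d*(z-o[2])/d[2]
def proj(c,P):
    p,K,D=KD(c); r=R.from_rotvec(p["rotation"]).inv()
    return cv2.projectPoints(r.apply(np.atleast_2d(P)-p["position"]),np.zeros(3),np.zeros(3),K,D)[0][:,0]
E
python3 - <<'E'
from h import *
T=lambda *a:print(a[0],a[1],a[2],np.round(at(a[0],a[1],a[2]),4),a[3])
T("top",(290,213.8),.05,"small rim");T("side",(291.2,204.6),.05,"small rim");T("side",(290.9,219.1),0,"small base")
T("top",(120+420/2.6,120+157/2.6),.05,"yellow");T("top",(120+358/2.6,120+294.5/2.6),.05,"turq")
T("top",(120+548/2.6,120+100/2.6),.095,"tall");T("top",(120+663.5/2.6,120+270/2.6),.072,"wide")
T("top",(120+126/2.6,120+199.5/2.6),.067,"pan");T("side",(110+231/2.6,120+416/2.6),.067,"pan")
for x in((43,98),(246,116),(218,377),(9,355)):T("top",(120+x[0]/2.6,120+x[1]/2.6),.051,"corner")
im=read_camera("top")
# silhouettes fit: project hull of a cylinder
from scipy.optimize import least_squares
a=np.linspace(0,2*np.pi,40,endpoint=False)
def cyl(x,y,r,h): return np.vstack([np.c_[x+r*np.cos(a),y+r*np.sin(a),0*a+z] for z in(0,h)])
for c in("top","side"):
    read_camera(c)
    for q,r,h in(("beaker_small",.023,.05),("beaker_tall",.023,.095),("beaker_wide",.035,.072)):
        for s in silhouettes(c,q):
            if s["region"].sum()>1500: continue
            ys,xs=np.nonzero(s["region"]); m=np.array([xs.mean(),ys.mean()])
            def f(p):
                H=cv2.convexHull(proj(c,cyl(p[0],p[1],r,h)).astype(np.float32)); M=cv2.moments(H)
                return [M["m10"]/M["m00"]-m[0],M["m01"]/M["m00"]-m[1]]
            p=least_squares(f,at(c,m,h/2)[:2],diff_step=1e-3).x
            H=cv2.contourArea(cv2.convexHull(proj(c,cyl(*p,r,h)).astype(np.float32)))
            print(c,q,np.round(p,4),m.round(1),"area",s["region"].sum(),round(H),round(s["confidence"],2))
    for s in tip_of(c,"pan_top"): print(c,"pan",at(c,s["pixel"],.067).round(4))
s=read_state();print(s["t"],R.from_rotvec(s["orientation"]).as_matrix().round(3))
E
```

```text
top (290, 213.8) 0.05 [ 0.4994 -0.0405  0.05  ] small rim
side (291.2, 204.6) 0.05 [ 0.5005 -0.038   0.05  ] small rim
side (290.9, 219.1) 0 [ 0.5011 -0.0414 -0.    ] small base
top (281.53846153846155, 180.3846153846154) 0.05 [ 0.5816 -0.0218  0.05  ] yellow
top (257.6923076923077, 233.26923076923077) 0.05 [0.4536 0.038  0.05  ] turq
top (330.7692307692308, 158.46153846153845) 0.095 [ 0.6245 -0.1372  0.095 ] tall
top (375.1923076923077, 223.84615384615384) 0.072 [ 0.4699 -0.2415  0.072 ] wide
top (168.46153846153845, 196.73076923076923) 0.067 [0.5426 0.2514 0.067 ] pan
side (198.84615384615384, 280.0) 0.067 [0.5426 0.2584 0.067 ] pan
top (136.53846153846155, 157.69230769230768) 0.051 [0.6444 0.3376 0.051 ] corner
top (214.6153846153846, 164.6153846153846) 0.051 [0.6232 0.1417 0.051 ] corner
top (203.84615384615384, 265.0) 0.051 [0.3792 0.1674 0.051 ] corner
top (123.46153846153847, 256.53846153846155) 0.051 [0.4    0.3637 0.051 ] corner
top beaker_small [ 0.5001 -0.0391] [288.9 214.4] area 303 317 0.74
top beaker_small [0.4551 0.0393] [257.2 233. ] area 326 300 0.72
top beaker_small [ 0.5869 -0.0208] [280.7 179.8] area 333 331 0.61
top beaker_tall [ 0.625  -0.1357] [327.6 162.1] area 451 455 0.82
top beaker_wide [ 0.4718 -0.2411] [371.9 224.2] area 867 841 0.96
top beaker_wide [ 0.6292 -0.1389] [328.1 161.5] area 464 815 0.45
top pan [0.544 0.247 0.067]
side beaker_small [0.4583 0.0402] [290.6 240.4] area 553 577 0.88
side beaker_small [ 0.5044 -0.0399] [289.7 211.3] area 507 514 0.83
side beaker_small [ 0.589  -0.0219] [254.9 203. ] area 477 495 0.75
side beaker_tall [ 0.6308 -0.1357] [264.5 164.2] area 654 695 0.74
side beaker_wide [ 0.4758 -0.2408] [337.6 165.5] area 980 976 0.7
side pan [0.5473 0.2558 0.067 ]
1.35 [[ 0.965  0.262 -0.   ]
 [ 0.262 -0.965  0.   ]
 [-0.    -0.    -1.   ]]
```

```bash
python3 -m creep '[[0.01,-0.009,0,0,0],[0.02,-0.018,0,0,0],[0.022,-0.02,0,0,0],[0.022,-0.02,0,0,0],[0.022,-0.02,0,0,0],[0.022,-0.02,0,0,0],[0.022,-0.02,0,0,0],[0.022,-0.02,0,0,0],[0.022,-0.02,0,0,0],[0.022,-0.02,0,0,0],[0.022,-0.02,0,0,0],[0.022,-0.02,0,0,0]]' 25
python3 -m creep '[[0.022,-0.02,0,0,0],[0.022,-0.02,0,0,0],[0.022,-0.02,0,0,0],[0.022,-0.02,0,0,0],[0.022,-0.02,0,0,0],[0.022,-0.02,0,0,0],[0.022,-0.02,0,0,0],[0.022,-0.02,0,0,0],[0.022,-0.02,0,0,0],[0.015,-0.013,0,0,0],[0.010,-0.01,0,0,0],[0,0,0,0,0]]'
python3 -m creep '[[0,0,0,0.05,0],[0,0,0,0.09,0],[0,0,0,0.1,0],[0,0,0,0.1,0],[0,0,0,0.1,0],[0,0,0,0.1,0],[0,0,0,0.09,0],[0,0,0,0.05,0],[0,0,0,0,0],[0,0,0,0,0]]'
cat >> h.py <<'E'
def to(x,y,z):
    s=read_state(); M=R.from_rotvec(s["orientation"]); print("t",round(s["t"],2),"q",s["q"].round(3),"F",s["force"].round(1),"open",round(s["opening"],4),"pos",s["tool_pos"].round(4),"\n yaw y deg",np.degrees(np.arctan2(*M.as_matrix()[[1,0],1])).round(1),"tool shift",M.inv().apply(np.array([x,y,z])-s["tool_pos"]).round(4))
E
python3 -c "
from h import *
to(.501,-.0395,.02)"
```

```text
t: 2.35
tool_pos: [0.3395, -0.2933, 0.2298]
orientation: [3.114, 0.414, 0.001]
force: [0.1, 0.5, 0.2]
opening: 0.0931
t: 3.35
tool_pos: [0.5019, -0.038, 0.2296]
orientation: [-3.113, -0.419, -0.001]
force: [0.1, -0.2, -0.5]
opening: 0.093
t: 4.18
tool_pos: [0.5008, -0.0409, 0.2297]
orientation: [3.074, -0.645, 0.0]
force: [-1.2, -0.0, 0.3]
opening: 0.0927
t 4.18 q [-0.183 -0.136  1.754 -0.     1.524  1.801] F [-1.2 -0.   0.3] open 0.0927 pos [ 0.5008 -0.0409  0.2297] 
 yaw y deg -113.7 tool shift [-0.0004 -0.0014  0.2097]
```

```bash
python3 -m creep '[[0,-0.0014,0.015,0,0],[0,0,0.025,0,0],[0,0,0.025,0,0],[0,0,0.025,0,0],[0,0,0.025,0,0],[0,0,0.02,0,0],[0,0,0.01,0,0],[0,0,0,0,0],[0,0,0,0,0]]'
python3 - <<'E'
from h import *
to(.501,-.0395,.02)
A=read_camera("top")[140:290,200:400]; B=read_camera("side")[130:280,200:400]
cv2.imwrite("pics/pre.png",cv2.resize(np.vstack([A,B])[:,:,::-1],None,fx=2,fy=2,interpolation=cv2.INTER_CUBIC))
E
```

```text
t: 4.93
tool_pos: [0.5015, -0.0392, 0.0849]
orientation: [3.074, -0.646, -0.001]
force: [0.6, -0.9, 0.3]
opening: 0.093
t 4.93 q [-0.18  -0.01   1.908 -0.     1.245  1.805] F [ 0.6 -0.9  0.3] open 0.093 pos [ 0.5015 -0.0392  0.0849] 
 yaw y deg -113.7 tool shift [-0.0003  0.0005  0.0649]
```

View pics/pre.png

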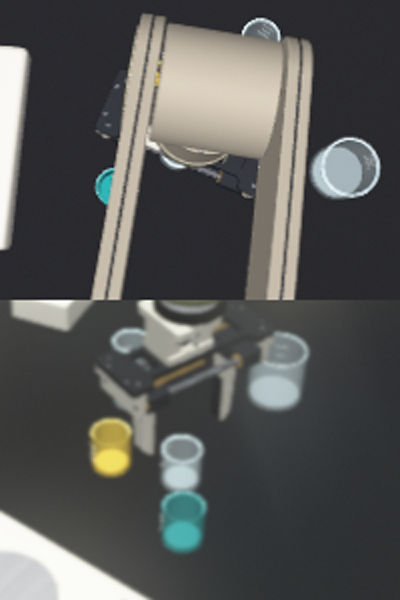

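The side view shows the fingers at about (272, 210) and (312, 195), straddling the clear beaker at (291, 215). The yellow and turquoise beakers are clear of them.

```bash
python3 -m creep '[[0,0,0.015,0,0],[0,0,0.02,0,0],[0,0,0.015,0,0],[0,0,0.01,0,0],[0,0,0.005,0,0],[0,0,0,0,0],[0,0,0,0,0]]'
python3 -c "
from h import *
to(.501,-.0395,.02)"
```

```text
t: 5.62
tool_pos: [0.5023, -0.0392, 0.0205]
orientation: [-3.074, 0.647, -0.002]
force: [-0.3, 0.1, -0.1]
opening: 0.0927
t 5.62 q [-0.18   0.084  1.942 -0.     1.114  1.806] F [-0.3  0.1 -0.1] open 0.0927 pos [ 0.5023 -0.0392  0.0205] 
 yaw y deg -113.8 tool shift [-0.001   0.0008  0.0005]
```

```bash
python3 -m creep '[[0,0,0,0,50],[0,0,0,0,90],[0,0,0,0,105],[0,0,0,0,115],[0,0,0,0,120],[0,0,0,0,125],[0,0,0,0,130],[0,0,0,0,135],[0,0,0,0,140],[0,0,0,0,145],[0,0,0,0,150],[0,0,0,0,150]]' 22
python3 -c "
from h import *
to(.501,-.0395,.02)"
```

```text
t: 6.62
tool_pos: [0.5016, -0.039, 0.0196]
orientation: [-3.074, 0.648, 0.0]
force: [0.4, 1.3, 0.4]
opening: 0.0459
t 6.62 q [-0.18   0.085  1.944  0.     1.113  1.806] F [0.4 1.3 0.4] open 0.0459 pos [ 0.5016 -0.039   0.0196] 
 yaw y deg -113.8 tool shift [-0.0003  0.0007 -0.0004]
```

Gripped at 45.9 mm. I'll check the hold settles, then lift.

```bash
python3 -m creep '[[0,0,0,0,170],[0,0,0,0,170],[0,0,-0.003,0,170],[0,0,-0.008,0,170],[0,0,-0.015,0,170],[0,0,-0.02,0,170],[0,0,-0.02,0,170],[0,0,-0.02,0,170],[0,0,-0.02,0,170],[0,0,-0.02,0,170],[0,0,-0.01,0,170],[0,0,0,0,170]]' 24
python3 - <<'E'
from h import *
to(.543,.252,.16)
B=read_camera("side")[110:290,180:420]
cv2.imwrite("pics/lift.png",cv2.resize(B[:,:,::-1],None,fx=3,fy=3,interpolation=cv2.INTER_CUBIC))
E
```

```text
t: 7.62
tool_pos: [0.5035, -0.0393, 0.1591]
orientation: [-3.074, 0.647, -0.009]
force: [0.5, -0.4, -0.8]
opening: 0.0453
t 7.62 q [-0.18  -0.089  1.841  0.     1.384  1.806] F [ 0.5 -0.4 -0.8] open 0.0453 pos [ 0.5035 -0.0393  0.1591] 
 yaw y deg -113.8 tool shift [-0.0814 -0.2825 -0.001 ]
```

View pics/lift.png

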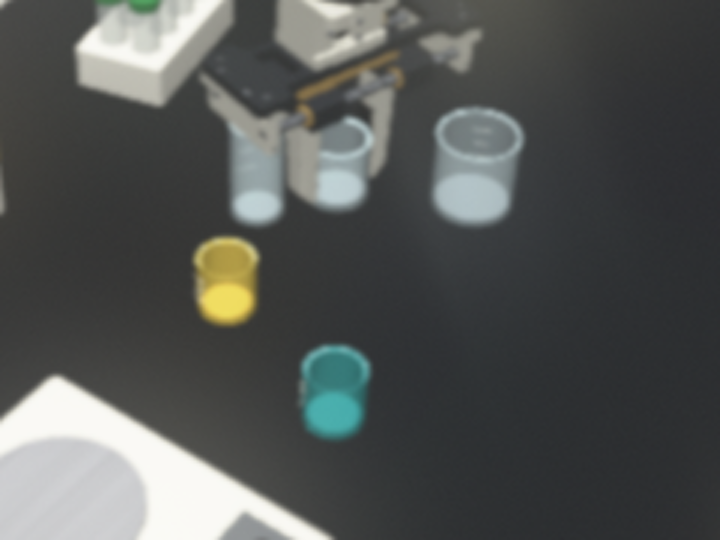

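The clear beaker is held upright at about (293, 163), lifted off the bench. The tall, wide, yellow and turquoise beakers still stand where they were.

```bash
python3 -m creep '[[-0.003,-0.01,0,0,170],[-0.005,-0.018,0,0,170],[-0.006,-0.021,0,0,170],[-0.006,-0.021,0,0,170],[-0.006,-0.021,0,0,170],[-0.006,-0.021,0,0,170],[-0.006,-0.021,0,0,170],[-0.006,-0.021,0,0,170],[-0.006,-0.021,0,0,170],[-0.006,-0.021,0,0,170],[-0.006,-0.021,0,0,170],[-0.006,-0.021,0,0,170]]'
python3 -m creep '[[-0.006,-0.021,0,0,170],[-0.005,-0.018,0,0,170],[-0.003,-0.012,0,0,170],[-0.002,-0.006,0,0,170],[0,0,0,0,170],[0,0,0,0,170]]'
python3 - <<'E'
from h import *
to(.543,.252,.16)
A=read_camera("top")[120:300,100:300]; B=read_camera("side")[160:340,100:300]
cv2.imwrite("pics/over.png",cv2.resize(np.hstack([A,B])[:,:,::-1],None,fx=2,fy=2,interpolation=cv2.INTER_CUBIC))
for s in tip_of("side","beaker_small")+silhouettes("side","beaker_small"): print(s["pixel"],s["confidence"],at("side",s["pixel"],.14).round(4))
E
```

```text
t: 8.67
tool_pos: [0.5339, 0.2077, 0.1533]
orientation: [3.073, -0.647, -0.005]
force: [0.1, 0.1, -0.0]
opening: 0.0454
t: 9.17
tool_pos: [0.5432, 0.2645, 0.1548]
orientation: [3.073, -0.647, -0.002]
force: [0.5, -0.5, -0.4]
opening: 0.0456
t 9.17 q [ 0.368  0.188  1.562 -0.     1.393  2.354] F [ 0.5 -0.5 -0.4] open 0.0456 pos [0.5432 0.2645 0.1548] 
 yaw y deg -113.8 tool shift [ 0.0048  0.0115 -0.0052]
[256.6, 210.3] 0.72 [0.5087 0.0987 0.14  ]
[290.2, 249.0] 0.66 [0.4009 0.1549 0.14  ]
[193.1, 257.0] 0.55 [0.5434 0.2642 0.14  ]
[288.2, 240.7] 0.98 [0.4142 0.1385 0.14  ]
[194.5, 249.5] 0.72 [0.5522 0.2481 0.14  ]
[255.3, 203.2] 0.72 [0.522  0.0823 0.14  ]
```

View pics/over.png

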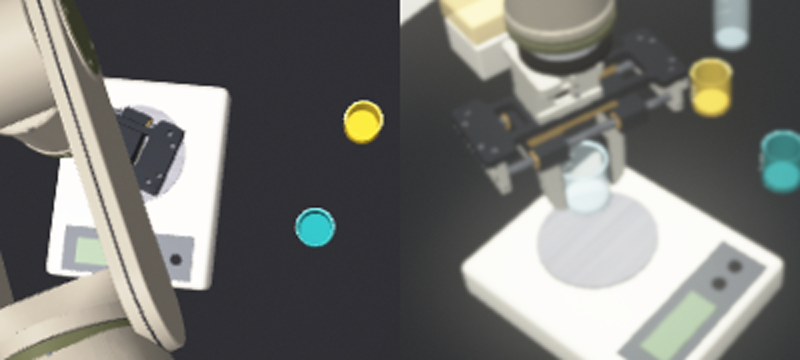

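```bash
python3 - <<'E'
from h import *
from scipy.optimize import least_squares
a=np.linspace(0,2*np.pi,200,endpoint=False)
for c,x0 in(("top",(168,197)),("side",(199,280))):
    im=cv2.imread(f"pics/{c}0.png").astype(int); g=im.sum(2)/3
    m=((g>135)&(g<222)).astype(np.uint8); m=cv2.morphologyEx(m,cv2.MORPH_OPEN,np.ones((5,5),np.uint8))
    n,l,st,cen=cv2.connectedComponentsWithStats(m,connectivity=4); k=l[x0[1],x0[0]]
    M=(l==k).astype(np.uint8); cnt=max(cv2.findContours(M,0,1)[0],key=cv2.contourArea); e=cv2.fitEllipse(cv2.convexHull(cnt))
    def el(p): return cv2.fitEllipse(proj(c,np.c_[p[0]+.06*np.cos(a),p[1]+.06*np.sin(a),0*a+.067]).astype(np.float32))
    p=least_squares(lambda p:np.subtract(el(p)[0],e[0]),at(c,x0,.067)[:2],diff_step=1e-3).x
    print(c,e,el(p)[1],p.round(4),M.sum())
E
```

```text
top ((167.98524475097656, 196.56253051757812), (48.02842330932617, 49.18996047973633), 42.933837890625) (48.48775100708008, 50.003543853759766) [0.5435 0.2529] 1868
side ((198.30087280273438, 279.76165771484375), (48.914451599121094, 61.41768264770508), 80.34288024902344) (48.47349166870117, 62.22616958618164) [0.5454 0.2562] 2369
```

```bash
python3 -m creep '[[0.002,0.004,0,0,170],[0.0033,0.0057,0,0,170],[0,0,0.01,0,170],[0,0,0.013,0,170],[0,0,0.013,0,170],[0,0,0.01,0,170],[0,0,0.006,0,170],[0,0,0.003,0,170],[0,0,0,0,170],[0,0,0,0,170],[0,0,0,0,170]]'
python3 - <<'E'
from h import *
to(.544,.2535,.0866)
B=read_camera("side")[180:330,100:300]
cv2.imwrite("pics/near.png",cv2.resize(B[:,:,::-1],None,fx=4,fy=4,interpolation=cv2.INTER_CUBIC))
E
```

```text
t: 10.28
tool_pos: [0.5452, 0.2541, 0.1014]
orientation: [-3.074, 0.647, -0.002]
force: [0.4, -1.2, -0.4]
opening: 0.0455
t 10.28 q [0.351 0.227 1.619 0.    1.294 2.337] F [ 0.4 -1.2 -0.4] open 0.0455 pos [0.5452 0.2541 0.1014] 
 yaw y deg -113.8 tool shift [-0.0008  0.001   0.0148]
```

View pics/near.png

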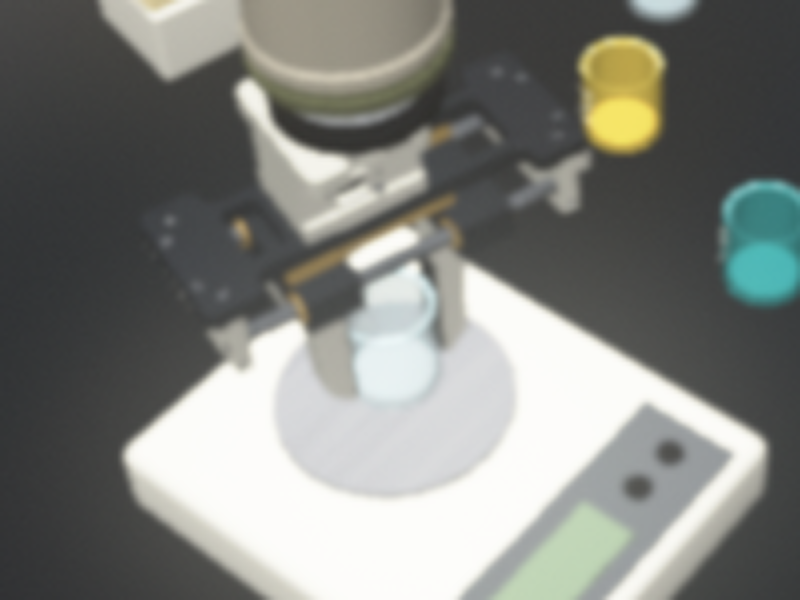

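The beaker's base is at about (198, 274) and upright, and the pan's centre at (198, 280). The remaining 15 mm of descent brings the two together.

```bash
python3 -m creep '[[0,0,0.003,0,170],[0,0,0.004,0,170],[0,0,0.003,0,170],[0,0,0.001,0,170],[0,0,0.0005,0,170],[0,0,0,0,170],[0,0,0,0,170],[0,0,0,0,170]]'
python3 -c "
from h import *
to(.544,.2535,.0866)"
python3 -m creep '[[0,0,0.001,0,170],[0,0,0,0,170],[0,0,0,0,170]]'
python3 -m creep '[[0,0,0.001,0,170],[0,0,0,0,170],[0,0,0,0,170]]'
```

```text
t: 11.0
tool_pos: [0.5448, 0.2539, 0.0893]
orientation: [-3.074, 0.647, -0.0]
force: [-0.9, -0.6, -0.6]
opening: 0.0454
t 11.0 q [0.351 0.24  1.628 0.    1.273 2.337] F [-0.9 -0.6 -0.6] open 0.0454 pos [0.5448 0.2539 0.0893] 
 yaw y deg -113.8 tool shift [-0.0006  0.0006  0.0027]
t: 11.25
tool_pos: [0.5446, 0.2538, 0.0881]
orientation: [-3.074, 0.648, 0.0]
force: [-0.9, 1.0, 0.2]
opening: 0.0455
t: 11.5
tool_pos: [0.5446, 0.2538, 0.087]
orientation: [3.074, -0.647, -0.0]
force: [-0.4, -0.1, -0.3]
opening: 0.0455
```

```bash
for i in 1; do python3 -m creep '[[0,0,0.001,0,170],[0,0,0,0,170],[0,0,0,0,170],[0,0,0,0,170]]'; python3 -m creep '[[0,0,0.0007,0,170],[0,0,0,0,170],[0,0,0,0,170],[0,0,0,0,170]]'; done
```

```text
t: 11.83
tool_pos: [0.5448, 0.2538, 0.0863]
orientation: [-3.074, 0.648, -0.0]
force: [0.8, -0.5, 1.3]
opening: 0.0455
t: 12.17
tool_pos: [0.5448, 0.2539, 0.0856]
orientation: [-3.074, 0.648, -0.0]
force: [-0.1, -0.2, 1.5]
opening: 0.0455
```

Contact: vertical force is up to about 1.5 N at the expected height. Next I'll release gently.

```bash
python3 -m creep '[[0,0,0,0,130],[0,0,0,0,122],[0,0,0,0,118],[0,0,0,0,112],[0,0,0,0,105],[0,0,0,0,95],[0,0,0,0,80],[0,0,0,0,60],[0,0,0,0,40],[0,0,0,0,30],[0,0,0,0,30],[0,0,0,0,30]]' 10
python3 - <<'E'
from h import *
to(.544,.2535,.0866)
B=read_camera("side")[180:330,100:300]
cv2.imwrite("pics/rel.png",cv2.resize(B[:,:,::-1],None,fx=4,fy=4,interpolation=cv2.INTER_CUBIC))
E
```

```text
t: 13.17
tool_pos: [0.5447, 0.2538, 0.0855]
orientation: [3.074, -0.648, 0.0]
force: [0.3, -0.0, -0.4]
opening: 0.0819
t 13.17 q [ 0.351  0.244  1.631 -0.     1.267  2.337] F [ 0.3 -0.  -0.4] open 0.0819 pos [0.5447 0.2538 0.0855] 
 yaw y deg -113.8 tool shift [-0.0005  0.0005 -0.0011]
```

View pics/rel.png

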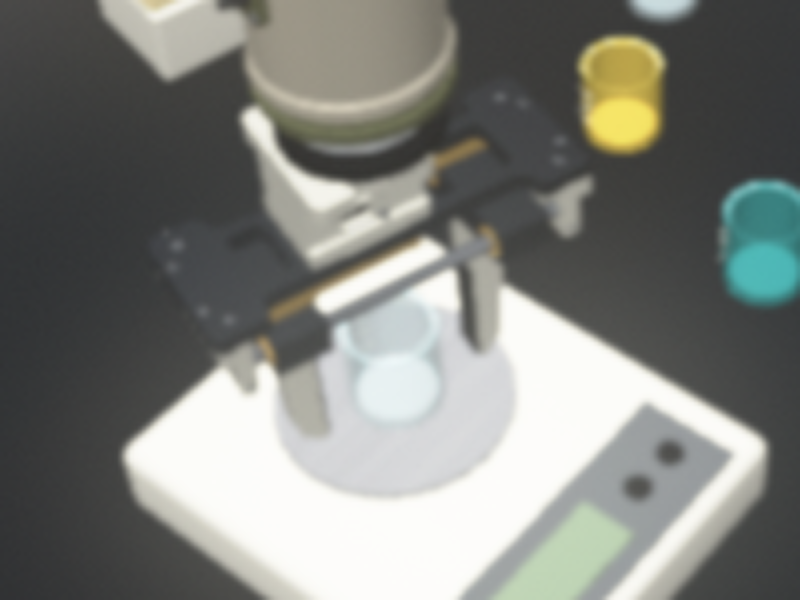

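The beaker stands upright on the pan with its base at about (199, 277), and both fingers are clear of it. I'll retreat upward and then to the side so the top camera can see it.

```bash
python3 -m creep '[[0,0,-0.005,0,30],[0,0,-0.012,0,30],[0,0,-0.02,0,30],[0,0,-0.02,0,30],[0,0,-0.02,0,30],[0,0,-0.02,0,30],[0,0,-0.02,0,30],[0,0,-0.02,0,30],[0,0,-0.01,0,30],[0,0,0,0,30]]'
python3 -m creep '[[0.005,0.01,0,0,30],[0.01,0.02,0,0,30],[0.01,0.025,0,0,30],[0.01,0.025,0,0,30],[0.01,0.025,0,0,30],[0.01,0.025,0,0,30],[0.01,0.025,0,0,30],[0.01,0.025,0,0,30],[0.01,0.025,0,0,30],[0.01,0.02,0,0,30],[0.005,0.01,0,0,30],[0,0,0,0,30]]'
python3 - <<'E'
from h import *
to(.544,.2535,.0866)
A=read_camera("top")[110:290,100:400]; B=read_camera("side")[130:340,100:400]
cv2.imwrite("pics/end.png",cv2.resize(np.vstack([A,B])[:,:,::-1],None,fx=1.5,fy=1.5,interpolation=cv2.INTER_CUBIC))
for c in("top","side"):
  for s in silhouettes(c,"beaker_small"): print(c,s["pixel"],round(s["confidence"],2),at(c,s["pixel"],.092).round(4))
  for s in tip_of(c,"beaker_small"): print(c,"tip",s["pixel"],round(s["confidence"],2),at(c,s["pixel"],.067).round(4))
E
```

```text
t: 14.05
tool_pos: [0.5463, 0.2545, 0.2368]
orientation: [-3.071, 0.647, -0.009]
force: [0.2, 0.0, 0.7]
opening: 0.0822
t: 15.05
tool_pos: [0.5405, -0.004, 0.2309]
orientation: [3.072, -0.652, -0.004]
force: [-0.8, -0.0, 0.0]
opening: 0.0822
t 15.05 q [-1.020e-01 -2.900e-02  1.650e+00 -1.000e-03  1.522e+00  1.887e+00] F [-0.8 -0.   0. ] open 0.0822 pos [ 0.5405 -0.004   0.2309] 
 yaw y deg -114.0 tool shift [-0.1011 -0.2369  0.1442]
top [255.3, 233.4] 0.89 [0.4507 0.0433 0.092 ]
top [167.6, 192.7] 0.8 [0.5485 0.2484 0.092 ]
top tip [258.2, 231.2] 0.88 [0.4574 0.0366 0.067 ]
top tip [167.3, 193.6] 0.84 [0.5502 0.2544 0.067 ]
side [197.5, 267.9] 0.94 [0.5486 0.2509 0.092 ]
side [254.6, 202.1] 0.78 [0.5527 0.0365 0.092 ]
side [200.8, 285.9] 0.18 [0.5176 0.2824 0.092 ]
side tip [258.0, 210.7] 0.88 [0.5459 0.0337 0.067 ]
side tip [200.4, 279.4] 0.59 [0.5409 0.2556 0.067 ]
side tip [290.2, 246.8] 0.58 [0.433 0.091 0.067]
```

View pics/end.png

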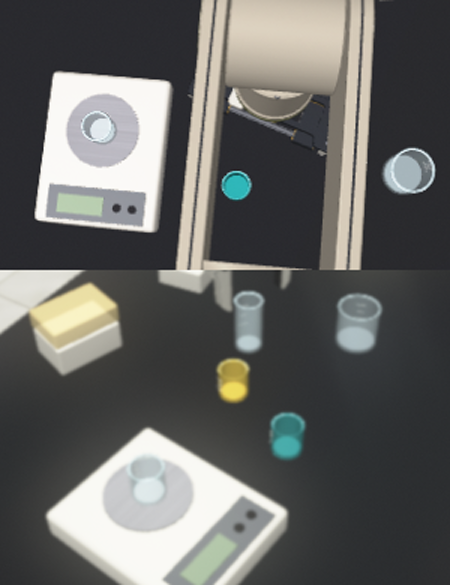

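```bash
python3 - <<'E'
from h import *
from scipy.optimize import least_squares
a=np.linspace(0,2*np.pi,60,endpoint=False)
for c,pan in(("top",(.5435,.2529)),("side",(.5454,.2562))):
    im=read_camera(c).copy()
    for s in silhouettes(c,"beaker_small"):
        ys,xs=np.nonzero(s["region"]); m=np.array([xs.mean(),ys.mean()])
        if m[0]>230: continue
        def H(p): return cv2.convexHull(proj(c,np.vstack([np.c_[p[0]+.023*np.cos(a),p[1]+.023*np.sin(a),0*a+z] for z in(.0665,.1165)])).astype(np.float32))
        def f(p):
            M=cv2.moments(H(p)); return [M["m10"]/M["m00"]-m[0],M["m01"]/M["m00"]-m[1]]
        p=least_squares(f,pan,diff_step=1e-3).x; print(c,p.round(4),"off",(p-pan).round(4),s["region"].sum(),cv2.contourArea(H(p)))
    x0,y0=(135,160) if c=="top" else (160,240)
    b=cv2.resize(im[y0:y0+75,x0:x0+75,::-1],None,fx=5,fy=5,interpolation=cv2.INTER_CUBIC)
    for z,r,col in((.067,.06,(0,0,255)),(.0665,.023,(0,160,0)),(.1165,.023,(255,0,0))):
        q=(proj(c,np.c_[pan[0]+r*np.cos(a),pan[1]+r*np.sin(a),0*a+z])-[x0-.5,y0-.5])*5
        cv2.polylines(b,[q.astype(np.int32)],True,col,1)
    cv2.imwrite(f"pics/chk_{c}.png",b)
cv2.imwrite("pics/chk.png",np.hstack([cv2.imread(f"pics/chk_{c}.png") for c in("top","side")]))
E
```

```text
top [0.5433 0.2529] off [-0.0002  0.    ] 373 399.7763513624668
side [0.5447 0.2528] off [-0.0007 -0.0034] 779 760.8792220965261
```

View pics/chk.png

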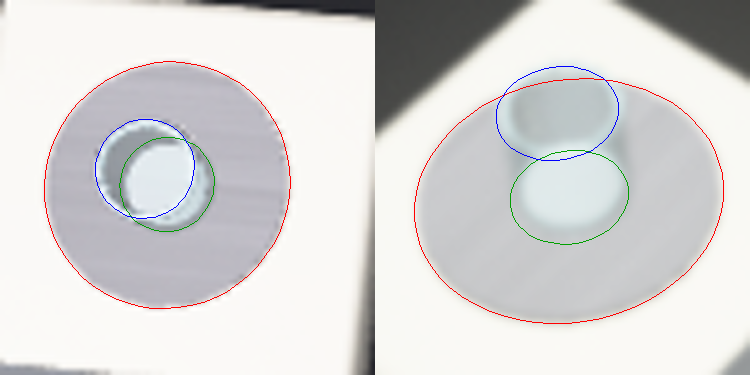

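The overlay of a beaker drawn at the pan's centre matches the picture in both views. The real one stands upright within about 3 mm of centre.

```bash
python3 -c "
from h import *
to(.544,.2535,.0866); print(close_job())"
```

```text
t 15.55 q [-0.096 -0.029  1.648  0.     1.523  1.889] F [-0.5 -0.1  0.4] open 0.0823 pos [ 0.5414 -0.0009  0.2325] 
 yaw y deg -113.7 tool shift [-0.1    -0.2339  0.1459]
the job is handed in; nothing more can be done
None
```

The small clear beaker is standing upright in the middle of the balance's pan, let go, and the job is handed in at 15.6 s of the 43 s allowed.

- **Grip and placing:** I set the grip to 22–24 N and lowered the beaker in steps of 1 mm or less until it touched the pan. The wrist then read about 1.5 N upward. I opened the fingers slowly and moved the arm away, touching nothing.
- **Position on the pan:** The top camera puts the beaker within 1 mm of the pan's centre, and the side camera about 3 mm off in y. The two cameras also disagree by 2–3 mm on the pan's centre itself, roughly the 2 mm accuracy of their calibration. My first rough position check suggested 5–6 mm off. It used raw network pixels; the cylinder fit and the overlay on the pictures did not bear that out.
- **Other beakers:** In the last side picture the tall, wide, yellow and turquoise beakers all stand upright where they started. I checked this by eye and did not re-measure their positions.

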